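Sweep the waste pebbles off the sorting board into the catch tray

ROBOT

A 6-joint arm with a two-finger parallel gripper is mounted at the origin on the work surface. World frame = base frame: x ahead of the robot, y to its left, z up, the work surface at z = 0. Lengths are in m, angles in rad, forces in N, time in s.
With the tool pointing down it reaches from about 0.25 to 0.775 m from the base axis. Payload 4 kg.
Tool frame: the origin (TCP) lies between the finger pads; the fingertips stand 25 mm ahead of it and the grasp point (between the pads) lies 6 mm ahead of it; z points along the fingers, y is the line along which they close (so a half turn about z gives the same grasp; the last joint's range is limited). The gripper opens to 94 mm and grips with 3 to 60 N. Pads are 16 mm wide; open, the fingers measure 119 mm over their backs; the gripper's body (75 mm by 177 mm) begins 78 mm behind the grasp point.
Start: joints at [-1.207, 0.087, 1.371, -0, 1.684, -0.103], TCP at [0.248, -0.491, 0.231] pointing down, gripper open.
Joint ranges: [-3.1, 3.1], [-0.76, 2.03], [0.27, 2.55], [-1.08, 4.22], [0.17, 2.65], [-2.57, 2.57]. Speed limits (rad/s): [2.79, 2.79, 3.14, 3.14, 3.14, 3.14].

INTERFACE

Orientations are given as a 3x3 rotation matrix whose columns are the frame's x, y, z axes.
In Python, from rig import r gives the robot as it stands.
- The arm moves only by the shell command python3 -m creep 'ROWS'. ROWS is JSON, a list of rows, each a list of 7 numbers: the opening, from 0 (shut) to 1 (fully open), then the shift along the tool's x, y, z normalised to -1 to 1, where 1 is 1 m, then the turn, a rotation vector about the tool's x, y, z normalised to -1 to 1, where 1 is 2 rad. In form: [[gripper, tx, ty, tz, rx, ry, rz], ...]. A call has 1 to 5 rows; each row is the pose to reach, as a shift and turn from the pose commanded when the call began, along the tool's axes at that moment; what a row does not reach only later rows make up. A row lasts 1/8 s, in which the tool goes at most 62.5 mm and 10.7 degrees, less where a joint would pass 70% of its speed; a pose out of reach is approached as far as the arm can. A call with a number of a shift or a turn outside -1 to 1 is refused whole. A call with a gripper value outside its range is refused whole. The fingers move at their own pace and stop on an object; the grip force is fixed at half the most. Time passes only in rows, so rows that repeat a pose let the fingers close. It gives the time, the measured TCP pose, the force, the opening and the grip force at its end, in the units of the state.
- r.sense(): the state, without advancing time (a new reading comes with each control period).
- r.camera(name): name is "side" or "top"; returns (picture, depth): 384x512x3 uint8, blue, green, red; 384x512 float32, m along the optical axis (not along the pixel's ray), 0 where there is no reading.
- r.get_calibration(name): a dict with "fx", "fy", "cx", "cy" (pixels), "eye" and "attitude" of the camera in the world. Camera axes: x right, y up, looking along -z (the intrinsics and any distortion apply to the point x, -y, -z); pixel columns grow to the right and rows downward; lengths in m; the calibration is good to about 2 mm. A picture is of the moment at which its call begins. get_calibration takes no time and is no camera call.
- r.job_done(): hands the job in; it is judged then, once.
The state is a dict: "t": time; "joint_positions": joint angles; "dq": joint speeds; "joint_torque": joint torques, N m; "tcp_pos": TCP position; "orientation": TCP orientation; "contact_force": force on the tool from outside, world axes, zero at the start; "wrist_torque": the same for the moment, N m; "finger_gap": opening from 0.0 (shut) to 1.0 (fully open); "grasp_force": force on a finger pad.
Only numpy, scipy, OpenCV 4.12 (cv2) and the standard library are available. Lean on these libraries where they do the work, as an engineer would, in place of code of your own. Each camera call takes 0.05 s, during which the arm holds its last target. There are 200 camera calls.

TASK

The finds on the sorting board have been checked: sweep the three flat pebbles along the board with your fingertips, over its open edge and into the lower grey catch tray. Only push them, do not pick them up, and leave the little sample jar standing where it is on the board and the bottle, pot and brush on the bench alone.

Things in the scene. Friction and masses are not known exactly. Their poses are not given: they have to be found in the camera images.
- board: Fixed plywood sorting board, flat top 40 mm above the bench. Origin on the bench under it, z up; +x is the sweeping direction, towards the catch tray joined to it; y is across. The board reaches from x = -140 to +90 mm, both these ends open; rims 12 mm high above its top run along its two sides (inner faces at y = +-125 mm). Its edge at x = +90 mm overlooks the tray.
- tray_in (a point): Centre of the padded floor of the fixed grey open catch tray, 8 mm above the bench, 32 mm below the board's top, axes as the board's. The inside is 130 mm along x (starting at the board's edge) by 260 mm along y; the walls on its three other sides are 5 mm thick and level with the board's top.
- stone_a: Loose flat dark stone pebble lying on the board: round, 40 mm across, 16 mm thick, widest half-way up (its origin is its centre, 8 mm above what it lies on), about 45 g. It slides when pushed.
- stone_b: Loose flat dark stone pebble lying on the board: round, 36 mm across, 15 mm thick, widest half-way up (its origin is its centre, 7.5 mm above what it lies on), about 35 g. It slides when pushed.
- stone_c: Loose flat dark stone pebble lying on the board: round, 33 mm across, 14 mm thick, widest half-way up (its origin is its centre, 7 mm above what it lies on), about 28 g. It slides when pushed.
- jar: Small plain white sample jar, 34 mm across, 50 mm tall, standing loose on the board in line with the pebbles across the board (they lie in four lanes about 60 mm apart; which lane holds the jar varies). Origin at the centre of its underside, z up.
- bottle: Bystander: white dropper bottle standing on the bench, 44 mm across, 100 mm tall. Origin at the centre of its underside.
- pot: Bystander: squat lidded specimen pot on the bench, 60 mm across, 50 mm tall. Origin at the centre of its underside.
- brush: Bystander: a brush lying on the bench, under 300 mm long, lower than 30 mm. Its length is along its own x.

How it is judged:
At the end, for the whole second after the job is handed in: All three pebbles lie at rest in the catch tray: centres beyond the board's edge (by 2 mm or more), within the tray's walls and lower than the board's top; the jar stands upright on the board within 15 mm of where it was (x of stone_a in the frame of board between 0.092 and 0.22 m and y of stone_a in the frame of board between -0.13 and 0.13 m and z of each of stone_a, stone_b, stone_c in the frame of board below 0.04 m and linear speed of each of stone_a, stone_b, stone_c below 0.02 m/s and x of stone_b in the frame of board between 0.092 and 0.22 m and y of stone_b in the frame of board between -0.13 and 0.13 m and x of stone_c in the frame of board between 0.092 and 0.22 m and y of stone_c in the frame of board between -0.13 and 0.13 m and distance of jar from where it was at the start of the episode below 0.015 m and angle between jar's own z axis and vertical below 0.2 rad); the robot touches nothing.
It fails at once if a pebble is lifted about 2 cm off the board instead of being swept (z of any of stone_a, stone_b, stone_c in the frame of board above 0.067 m).
It fails at once if the sample jar is shifted more than 15 mm or tipped (distance of jar from where it was at the start of the episode above 0.015 m or angle between jar's own z axis and vertical above 0.2 rad).
It fails at once if the bottle, pot or brush on the bench is moved more than 20 mm (distance of any of bottle, pot, brush from where it was at the start of the episode above 0.02 m).
It also fails if it takes over 54 s, if anything falls off the work surface, if the arm or the gripper's body presses on something with over 40 N, if the wrist force passes 120 N, or if a joint passes its speed limit or range.

## Working session

There is one attempt and no reset: what is moved stays moved. The work goes in short steps, Python scripts to look and compute and a shell command to move; the robot and the scene stay as the last step left them, time stands still between calls to the robot, and variables do not carry over. Pictures are saved under pics/ and viewed, at most 10 in all, crops included, and the job is handed in when it is done.

```bash
mkdir -p pics; python3 - <<'E'
from rig import r
import cv2,numpy as np
for n in("top","side"):
    p,d=r.camera(n);cv2.imwrite(f"pics/{n}0.png",p);np.save(f"{n}d.npy",d)
    print(n,r.get_calibration(n))
s=r.sense();print(s["t"],s["tcp_pos"],s["orientation"])
E
```

```text
top {'fx': 412.0205743379717, 'fy': 412.0205743379717, 'cx': 248.10431530431796, 'cy': 188.14762506930154, 'eye': array([ 0.42747787, -0.02042586,  1.35354937]), 'attitude': array([[-0.01975563,  0.99584473, -0.08889878],
       [-0.99980415, -0.01957305,  0.00292515],
       [ 0.00117298,  0.08893916,  0.99603637]])}
side {'fx': 382.2424190478164, 'fy': 382.2424190478164, 'cx': 261.834555299707, 'cy': 191.42827723131504, 'eye': array([-0.02186537,  0.60685636,  0.7456059 ]), 'attitude': array([[-0.73193782,  0.43524687, -0.52423962],
       [-0.68125495, -0.45324208,  0.57485938],
       [ 0.01259829,  0.77790216,  0.62825911]])}
0.1 [ 0.24735633 -0.49074664  0.22941946] [[ 8.93007339e-01  4.50041547e-01 -7.06226683e-04]
 [ 4.50042053e-01 -8.93005413e-01  1.86642165e-03]
 [ 2.09303036e-04 -1.98455994e-03 -9.99998009e-01]]
```

View pics/top0.png

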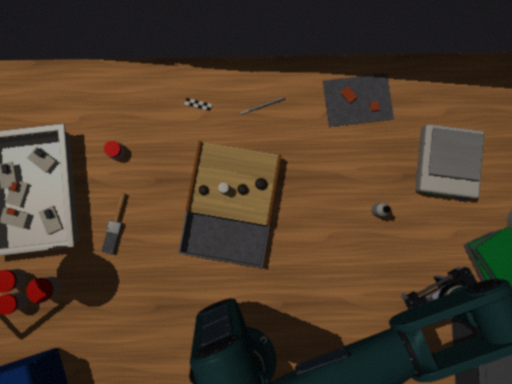

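View pics/side0.png

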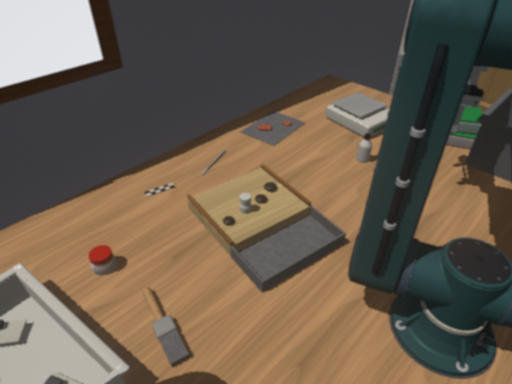

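The top view shows the board near (235,185) with the open edge at the bottom, towards the robot, and the tray below it. The dark pebbles are at (204,190), (243,189) and (261,184), and the jar is at (224,188). The side view agrees.

```bash
cat > h.py <<'E'
from rig import r
import cv2,numpy as np
def ray(n,u,v,z):
    c=r.get_calibration(n);d=c["attitude"]@np.array([(u-c["cx"])/c["fx"],-(v-c["cy"])/c["fy"],-1])
    return c["eye"]+d*(z-c["eye"][2])/d[2]
def wood(p,n="top"):
    hsv=cv2.cvtColor(p,cv2.COLOR_BGR2HSV);return hsv
E
python3 - <<'E'
from h import *
p=cv2.imread("pics/top0.png");g=p.max(2)
roi=np.zeros(g.shape,np.uint8);cv2.fillConvexPoly(roi,np.array([[205,148],[277,156],[268,215],[196,204]]),255)
def blobs(m):
    n,l,s,c=cv2.connectedComponentsWithStats(m)
    return [(s[i,4],c[i]) for i in range(1,n) if s[i,4]>25]
for a,c in blobs(((g<75)&(roi>0)).astype(np.uint8)): print("stone",a,c.round(1),ray("top",*c,.048).round(4))
for a,c in blobs(((p.min(2)>125)&(roi>0)).astype(np.uint8)): print("jar",a,c.round(1),ray("top",*c,.085).round(4))
hsv=cv2.cvtColor(p,cv2.COLOR_BGR2HSV)
# grey tray contour / board+tray outline
m=((hsv[...,1]<60)).astype(np.uint8);b=np.zeros_like(m);b[200:275,172:290]=1;m=cv2.morphologyEx(m*b,cv2.MORPH_OPEN,np.ones((3,3)))
cs=max(cv2.findContours(m,0,2)[0],key=cv2.contourArea);bx=cv2.boxPoints(cv2.minAreaRect(cs))
P=np.array([ray("top",*q,.03)[:2] for q in bx]);print("tray",bx.round(1).tolist(),P.round(3).tolist())
cv2.imwrite("pics/crop.png",cv2.resize(p[130:280,165:300],None,fx=4,fy=4,interpolation=cv2.INTER_CUBIC))
E
```

```text
stone 120 [261.1 183.6] [ 0.5579 -0.0658  0.048 ]
stone 83 [203.5 189.8] [0.5415 0.1177 0.048 ]
stone 97 [242.8 189.2] [ 0.541  -0.0074  0.048 ]
stone 78 [230.2 192.1] [0.5326 0.0328 0.048 ]
jar 44 [222.5 187.1] [0.5455 0.055  0.085 ]
tray [[178.5, 252.8000030517578], [185.8000030517578, 211.39999389648438], [269.5, 226.3000030517578], [262.20001220703125, 267.6000061035156]] [[0.344, 0.201], [0.475, 0.177], [0.422, -0.09], [0.292, -0.064]]
```

View pics/crop.png

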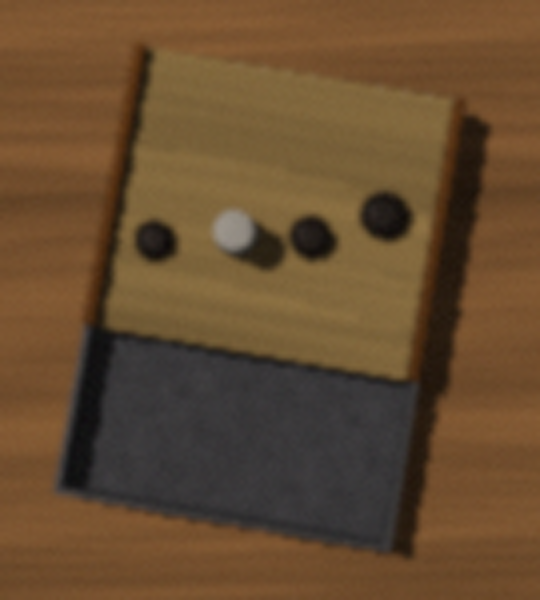

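The crop shows the open edge running from (100,332) to (415,382) and the far end from (145,47) to (460,100). From these I get the board frame and the tool shifts.

```bash
cat >> h.py <<'E'
def px(u,v,z=.04): return ray("top",165+(u+.5)/4-.5,130+(v+.5)/4-.5,z)[:2]
A,B,C,D=px(101,332),px(415,382),px(145,47,.05),px(460,100,.05)
e=((A-B)/np.linalg.norm(A-B)+(C-D)/np.linalg.norm(C-D));e/=np.linalg.norm(e)   # across, left
sx=np.array([-e[1],e[0]]); sy=np.array([-sx[1],sx[0]])
O=(A+B+C+D)/4+sx*.025
W=lambda b:O+sx*b[0]+sy*b[1]
Bf=lambda w:np.array([(np.array(w)[:2]-O)@sx,(np.array(w)[:2]-O)@sy])
E
python3 - <<'E'
from h import *
for q in(A,B,C,D):print(q.round(3),Bf(q).round(3))
print("yaw sx",np.degrees(np.arctan2(sx[1],sx[0])),sx,sy,O)
for n,w in dict(s1=(.5579,-.0658),s2=(.541,-.0074),s3=(.5415,.1177),jar=(.5455,.055)).items():print(n,Bf(w).round(4))
s=r.sense();R=s["orientation"]
print("tool x yaw",np.degrees(np.arctan2(R[1,0],R[0,0])))
print(s["tcp_pos"],[ (k,W((-.09,Bf(w)[1])).round(4)) for k,w in dict(s1=(.5579,-.0658),s2=(.541,-.0074),s3=(.5415,.1177)).items()])
E
```

```text
[0.47  0.163] [ 0.09  -0.125]
[ 0.426 -0.086] [0.089 0.127]
[0.697 0.124] [-0.14  -0.129]
[ 0.65  -0.127] [-0.139  0.127]
yaw sx 169.53129076622955 [-0.98335428  0.18169852] [-0.18169852 -0.98335428] [0.53608676 0.02287414]
s1 [-0.0376  0.0832]
s2 [-0.0103  0.0289]
s3 [ 0.0119 -0.0942]
jar [-0.0034 -0.0333]
tool x yaw 26.746382672044124
[ 0.24735633 -0.49074664  0.22941946] [('s1', array([ 0.6095, -0.0753])), ('s2', array([ 0.6193, -0.0219])), ('s3', array([0.6417, 0.0992]))]
```

```bash
python3 -m creep '[[0.17,0.05,-0.02,0,0,0,0.08],[0.17,0.1,-0.042,0,0,0,0.16],[0.17,0.15,-0.062,0,0,0,0.24],[0.17,0.2,-0.083,0,0,0,0.325],[0.17,0.25,-0.104,0,0,0,0.325]]'
cat >> h.py <<'E'
def st(bx,by,z):
    s=r.sense();R=s["orientation"];t=np.r_[W((bx,by)),z]
    print("t",s["t"],"board",Bf(s["tcp_pos"]).round(4),"z",round(s["tcp_pos"][2],4),"yaw err",(np.degrees(np.arctan2(R[1,0],R[0,0]))+10.47).round(2),"shift",(R.T@(t-s["tcp_pos"])).round(4),"F",np.round(s["contact_force"],1),"gap",s["finger_gap"])
E
python3 -c "from h import *;st(-.085,.083,.2)"
```

```text
t: 0.72
tcp_pos: [0.4247, -0.2842, 0.23]
orientation: [[0.983, -0.183, -0.0], [-0.183, -0.983, 0.0], [-0.001, -0.0, -1.0]]
contact_force: [1.6, -0.7, 0.6]
finger_gap: 0.503
grasp_force: 0.0
t 0.725 board [0.0538 0.3222] z 0.23 yaw err -0.1 shift [ 0.1384 -0.2395  0.03  ] F [ 1.6 -0.7  0.6] gap 0.5033847406942672
```

```bash
python3 -m creep '[[0.17,0.028,-0.048,0,0,0,0],[0.17,0.056,-0.096,0,0,0,0],[0.17,0.084,-0.144,0.02,0,0,0],[0.17,0.112,-0.19,0.05,0,0,0],[0.17,0.138,-0.239,0.08,0,0,0]]' >/dev/null; python3 -m creep '[[0.17,0,0,0,0,0,0],[0.17,0,0,0,0,0,0]]' >/dev/null
python3 -c "from h import *;st(-.085,.083,.071)"
```

```text
t 1.6 board [-0.0835  0.0857] z 0.1505 yaw err -0.01 shift [ 0.0016 -0.0028  0.0795] F [-0.3 -0.3 -0.3] gap 0.1676983139631388
```

```bash
python3 -m creep '[[0.17,0,-0.003,0.03,0,0,0],[0.17,0,-0.003,0.055,0,0,0],[0.17,0,-0.003,0.072,0,0,0],[0.17,0,-0.003,0.079,0,0,0],[0.17,0,-0.003,0.079,0,0,0]]'
python3 -m creep '[[0.17,-0.015,0,0,0,0,0],[0.17,-0.03,0,0,0,0,0],[0.17,-0.048,0,0,0,0,0],[0.17,-0.066,0,0,0,0,0],[0.17,-0.084,0,0,0,0,0]]'
python3 -c "from h import *;st(.09,.083,.071)"
```

```text
t: 2.22
tcp_pos: [0.6035, -0.074, 0.0722]
orientation: [[0.983, -0.183, 0.001], [-0.183, -0.983, -0.0], [0.001, 0.0, -1.0]]
contact_force: [0.6, 0.2, 0.5]
finger_gap: 0.167
grasp_force: 0.0
t: 2.85
tcp_pos: [0.5214, -0.0583, 0.0735]
orientation: [[0.983, -0.182, 0.003], [-0.182, -0.983, -0.001], [0.003, 0.0, -1.0]]
contact_force: [-0.1, -0.4, -1.0]
finger_gap: 0.173
grasp_force: 0.1
t 2.85 board [-0.0003  0.0825] z 0.0735 yaw err -0.03 shift [-0.0903  0.0005  0.0022] F [-0.1 -0.4 -1. ] gap 0.17281028679327623
```

```bash
python3 -m creep '[[0.17,-0.018,0,0.002,0,0,0],[0.17,-0.036,0,0.002,0,0,0],[0.17,-0.054,0,0.002,0,0,0],[0.17,-0.075,0,0.002,0,0,0],[0.17,-0.095,0,0.002,0,0,0]]'
python3 -m creep '[[0.17,0,0,0,0,0,0],[0.17,0,0,-0.05,0,0,0],[0.17,0,0,-0.1,0,0,0],[0.17,0.04,-0.01,-0.1,0,0,0],[0.17,0.08,-0.02,-0.1,0,0,0]]'
python3 - <<'E'
from h import *
st(-.07,.029,.17)
p,d=r.camera("top");cv2.imwrite("pics/c1.png",cv2.resize(p[130:280,165:300],None,fx=4,fy=4))
E
```

```text
t: 3.48
tcp_pos: [0.4278, -0.0409, 0.0714]
orientation: [[0.983, -0.182, 0.003], [-0.182, -0.983, -0.001], [0.003, 0.0, -1.0]]
contact_force: [-0.2, 0.2, -0.5]
finger_gap: 0.167
grasp_force: 0.0
t: 4.1
tcp_pos: [0.5127, -0.0361, 0.1725]
orientation: [[0.983, -0.183, 0.006], [-0.183, -0.983, -0.001], [0.006, 0.0, -1.0]]
contact_force: [-0.3, -0.3, -0.5]
finger_gap: 0.169
grasp_force: 0.0
t 4.1 board [0.0123 0.0622] z 0.1725 yaw err -0.05 shift [ 0.0822 -0.0333  0.003 ] F [-0.3 -0.3 -0.5] gap 0.16920872780393462
```

View pics/c1.png

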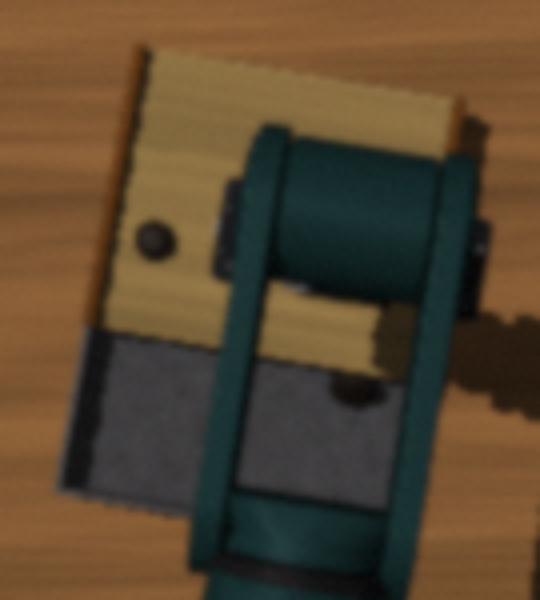

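The first pebble is in the tray at crop (357,390), close under the board's edge; I'll check it again later. Next is the middle one.

```bash
python3 -m creep '[[0.17,0.03,-0.015,0,0,0,0],[0.17,0.06,-0.033,0,0,0,0],[0.17,0.08,-0.033,0.03,0,0,0],[0.17,0.08,-0.033,0.06,0,0,0],[0.17,0.08,-0.033,0.075,0,0,0]]'>/dev/null
python3 -c "from h import *;st(-.07,.029,.071)"
```

```text
t 4.775 board [-0.0647  0.0294] z 0.0929 yaw err -0.03 shift [ 0.0053 -0.0004  0.0219] F [-0.1 -0.2  0. ] gap 0.16902209199016888
```

```bash
python3 -m creep '[[0.17,0,0,0.01,0,0,0],[0.17,0,0,0.018,0,0,0],[0.17,0,0,0.018,0,0,0]]'>/dev/null
python3 -c "from h import *;st(-.07,.029,.071)"
```

```text
t 5.15 board [-0.0648  0.0295] z 0.0769 yaw err -0.03 shift [ 0.0052 -0.0005  0.0059] F [-0.4 -0.2  0.7] gap 0.1689969365814482
```

```bash
python3 -m creep '[[0.17,0,0,0.006,0,0,0],[0.17,-0.012,0,0.006,0,0,0],[0.17,-0.03,0,0.006,0,0,0],[0.17,-0.048,0,0.007,0,0,0],[0.17,-0.066,0,0.007,0,0,0]]'
python3 -m creep '[[0.17,-0.018,0,0,0,0,0],[0.17,-0.036,0,0,0,0,0],[0.17,-0.054,0,0,0,0,0],[0.17,-0.075,0,0,0,0,0],[0.17,-0.1,0,0,0,0,0]]'
python3 -m creep '[[0.17,0,0,0,0,0,0],[0.17,0,0,-0.05,0,0,0],[0.17,0,0,-0.1,0,0,0],[0.17,0.04,-0.04,-0.1,0,0,0],[0.17,0.09,-0.09,-0.1,0,0,0]]'
python3 -c "from h import *;st(-.055,-.094,.17)"
```

```text
t: 5.78
tcp_pos: [0.5285, -0.0056, 0.0701]
orientation: [[0.983, -0.182, 0.001], [-0.182, -0.983, -0.0], [0.001, 0.0, -1.0]]
contact_force: [0.9, 0.3, -0.5]
finger_gap: 0.168
grasp_force: 0.2
t: 6.4
tcp_pos: [0.4301, 0.0126, 0.07]
orientation: [[0.983, -0.182, 0.001], [-0.182, -0.983, -0.0], [0.001, 0.0, -1.0]]
contact_force: [0.1, -0.5, 0.9]
finger_gap: 0.169
grasp_force: 0.0
t: 7.02
tcp_pos: [0.5319, 0.0802, 0.1721]
orientation: [[0.983, -0.184, 0.006], [-0.184, -0.983, -0.0], [0.006, -0.001, -1.0]]
contact_force: [0.3, -0.7, -0.5]
finger_gap: 0.17
grasp_force: 0.0
t 7.025 board [ 0.0146 -0.0556] z 0.1721 yaw err -0.12 shift [ 0.0695 -0.0386  0.0026] F [ 0.3 -0.7 -0.5] gap 0.1702101732525028
```

```bash
python3 -m creep '[[0.17,0.03,-0.02,0,0,0,0],[0.17,0.068,-0.039,0,0,0,0],[0.17,0.068,-0.039,0.03,0,0,0],[0.17,0.068,-0.039,0.06,0,0,0],[0.17,0.068,-0.039,0.08,0,0,0]]'>/dev/null
python3 -m creep '[[0.17,0,0,0.01,0,0,0],[0.17,0,0,0.018,0,0,0],[0.17,0,0,0.018,0,0,0]]'>/dev/null
python3 -c "from h import *;st(-.055,-.094,.071)"
```

```text
t 8.025 board [-0.0511 -0.0938] z 0.0717 yaw err -0.03 shift [ 0.0039 -0.0002  0.0007] F [ 0.1 -0.3  0.7] gap 0.17230926807369157
```

```bash
python3 -m creep '[[0.17,-0.012,0,0,0,0,0],[0.17,-0.028,0,0,0,0,0],[0.17,-0.045,0,0.001,0,0,0],[0.17,-0.062,0,0.001,0,0,0],[0.17,-0.08,0,0.001,0,0,0]]'
python3 -m creep '[[0.17,-0.018,0,0,0,0,0],[0.17,-0.036,0,0,0,0,0],[0.17,-0.054,0,0,0,0,0],[0.17,-0.074,0,0,0,0,0],[0.17,-0.074,0,0,0,0,0]]'
python3 -m creep '[[0.17,0,0,-0.05,0,0,0],[0.17,0,0,-0.1,0,0,0],[0.17,0,0,-0.15,0,0,0],[0.17,0,-0.05,-0.17,0,0,0],[0.17,0,-0.1,-0.17,0,0,0]]'
python3 -m creep '[[0.17,0,-0.05,0,0,0,0],[0.17,0,-0.1,0,0,0,0],[0.17,0,-0.15,0,0,0,0],[0.17,0,-0.2,0,0,0,0],[0.17,0,-0.2,0,0,0,0]]' 
python3 - <<'E'
from h import *
st(0,0,.2)
for n,b in(("top",(130,280,165,300)),("side",(150,300,180,350))):
    p,d=r.camera(n);cv2.imwrite(f"pics/{n}2.png",cv2.resize(p[b[0]:b[1],b[2]:b[3]],None,fx=4,fy=4,interpolation=cv2.INTER_CUBIC))
E
```

```text
t: 8.65
tcp_pos: [0.524, 0.1207, 0.0718]
orientation: [[0.983, -0.182, 0.002], [-0.182, -0.983, 0.0], [0.002, -0.001, -1.0]]
contact_force: [0.6, -1.0, 0.1]
finger_gap: 0.167
grasp_force: 0.1
t: 9.28
tcp_pos: [0.4509, 0.1342, 0.0715]
orientation: [[0.983, -0.181, 0.002], [-0.181, -0.983, 0.0], [0.001, -0.001, -1.0]]
contact_force: [0.3, 0.4, -0.3]
finger_gap: 0.173
grasp_force: 0.0
t: 9.9
tcp_pos: [0.4724, 0.2334, 0.2449]
orientation: [[0.983, -0.184, 0.008], [-0.184, -0.983, 0.003], [0.007, -0.004, -1.0]]
contact_force: [1.0, -0.6, -1.0]
finger_gap: 0.167
grasp_force: 0.0
t: 10.52
tcp_pos: [0.5066, 0.4317, 0.2387]
orientation: [[0.984, -0.179, -0.001], [-0.179, -0.984, -0.001], [-0.001, 0.001, -1.0]]
contact_force: [0.4, -0.5, 0.3]
finger_gap: 0.168
grasp_force: 0.0
t 10.525 board [ 0.1033 -0.3967] z 0.2387 yaw err 0.17 shift [0.1021 0.397  0.0389] F [ 0.4 -0.5  0.3] gap 0.16801380462635426
```

View pics/top2.png

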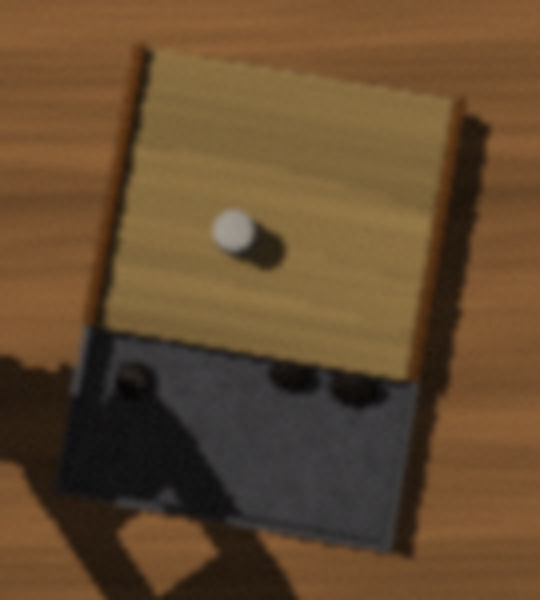

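View pics/side2.png

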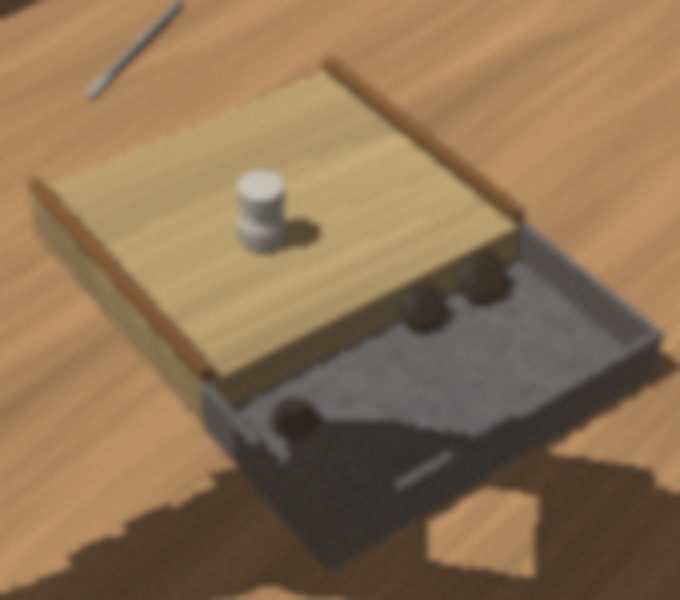

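Both views show the jar still at crop (233,231) and all three pebbles in the tray. Two lean against the board's side at (294,378) and (357,390), and the third lies flat at (133,382). The one at (357,390) hasn't moved since the earlier picture. All centres are past the edge and below the board's top.

```bash
python3 -m creep '[[0.17,0,0,0,0,0,0],[0.17,0,0,0,0,0,0],[0.17,0,0,0,0,0,0]]'>/dev/null; python3 -c "from rig import r;print(r.job_done())"
```

```text
the job is handed in; nothing more can be done
None
```

I swept all three pebbles into the catch tray by pushing only; in the last pictures the jar still stood in its place, and I handed the job in at about 11 s of the 54 s allowed (no verdict came back).

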